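Fit the last cog on the leaning bike hub

TASK

Pick up the loose cog by its collar and slide it, collar outwards, onto the leaning hub on the blue stand, turning it gently by feel until its wide keyway finds the hub's master spline and the cog goes fully home, flat against the shoulder. Never force it on, let go when it is home, and leave the other things on the bench where they are.

Things in the scene. Friction and masses are not known exactly. Their poses are not given: they have to be found in the camera images.
- cog_center (a point): Loose steel cog, 0.2-0.4 kg, starts flat on the bench, collar up. Toothed plate 110 mm across, 8 mm thick; on it a round grip collar, outside 54 mm, inside 46 mm, 32 mm tall (40 overall), to be gripped across at any angle. Point: on its axis, 20 mm above the underside, 12 above the plate's upper face. z: axis, plate to collar; x: to the wide master keyway, yellow stripe on the plate.
- cog_bore (a point): Centre of the cog's bore in the plate's underside, axes as cog_center. Bore 34 mm across between the keyways, through the 8 mm plate. Three keyways 120 degrees apart, reaching out to radius 23 mm: the master (along x) 20.4 mm wide, the other two 10.4 mm. The bore inside the collar is a plain 46 mm.
- hub_seat (a point): Hub on a blue stand fixed to the bench (base 150 x 120 mm). Point: hub axis, in the plane of the 60 mm shoulder where the cog's plate rests when home (cog_bore here, cog_center 20 mm out), 125 mm over the bench. z: hub axis, outwards, leaning 30 degrees from vertical towards the robot's side; x: up-slope, away from the robot. The frame does NOT turn with the hub. 128 mm cog below.
- spline_ends (a point): Ends of the hub's three splines, on the axis, 24 mm out from hub_seat, same axes. Splines 120 degrees apart, radius 20.5 mm: master 16 mm wide, others 6 mm, last 2 mm chamfered. The master lies at an unmeasured angle, up to 40 degrees either side of up-slope (x). The cog's plate lands here and slides on only with its master keyway within about 5 degrees of the master spline.
- hub_tip (a point): Tip of the hub, on the axis, 44 mm out from hub_seat, same axes. Smooth round nose: 18 mm across at the tip, widening to 31 mm at 10 mm below it, then 31 mm down to the spline ends and between the splines. The hub turns only stiffly (about 0.5 N m) and stays put when rubbed lightly.
- cup_center (a point): Bystander: orange silicone cup, 86 mm across the rim, 70 mm high; point at the middle of its height.
- shoehorn_center (a point): Bystander: wooden shoe horn lying flat, 200 mm long, up to 38 mm wide, 10 mm thick, long axis = x; point at the middle of its height.
- jar_center (a point): Bystander: glass jar with a twist cap, 76 mm across, 110 mm high; point at the middle of its height.
- mug_center (a point): Bystander: blue ceramic mug, 80 mm across, 90 mm high; point at the middle of its height.
- oil_center (a point): Bystander: green plastic bottle, 50 mm across, 150 mm high; point at the middle of its height.
- brush_center (a point): Bystander: wooden brush lying flat, 170 mm long, long axis = x; point at the middle of its height.

How it is judged:
By the outcome, as a careful person would: the job done as asked, in the order asked, and still so for the second after the job is handed in, with the robot touching nothing.
It also fails if it takes over 61 s, if anything falls off the work surface, if the arm or the gripper's body presses on something with over 40 N, if the wrist force passes 120 N, or if a joint passes its speed limit or range.

ROBOT

A 6-joint arm with a two-finger parallel gripper is mounted at the origin on the work surface. World frame = base frame: x ahead of the robot, y to its left, z up, the work surface at z = 0. Lengths are in m, angles in rad, forces in N, time in s.
With the tool pointing down it reaches from about 0.425 to 0.95 m from the base axis. Payload 3.5 kg.
Tool frame: the origin (TCP) lies at the very end of the fingers, on their centre line; the grasp point (between the pads) lies behind it (ctrl.grasp_offset is the z of the grasp point in the tool frame, in m); z points along the fingers, x is the direction in which the jaws open and shut, and the axes are right-handed (so a half turn about z gives the same grasp; the last joint's range is limited). The gripper opens to 85 mm and grips with 20 to 120 N. Pads are 22 mm wide; open, the fingers measure 114 mm over their backs; the gripper's body (76 mm by 85 mm) begins 54 mm behind the grasp point. The pads swing forward as they close: fully open they stand 13 mm farther back than shut.
Start: joints at [1.085, 0.286, 1.577, -0, 1.279, -0.15], TCP at [0.222, 0.637, 0.231] pointing down, gripper open.
Joint ranges: [-2.77, 2.77], [-0.9, 2.22], [0.21, 2.48], [-1.53, 4.67], [0.24, 2.81], [-2.84, 2.84]. Speed limits (rad/s): [2.79, 2.79, 3.14, 3.14, 3.14, 3.14].

INTERFACE

Orientations are given as a unit quaternion [x, y, z, w].
In Python, from plant import ctrl gives the robot as it stands.
- The arm moves only by the shell command python3 -m jog 'ROWS' [FORCE]. ROWS is JSON, a list of rows, each an object with "grip": the closure, from 0 (fully open) to 1 (shut); "xyz": the shift along the tool's x, y, z in m, a list of three; "dr": the turn, a rotation vector about the tool's x, y, z in rad, a list of three. A call has 1 to 12 rows; each row is the pose to reach, as a shift and turn from the pose commanded when the call began, along the tool's axes at that moment; what a row does not reach only later rows make up. A row lasts 1/12 s, in which the tool goes at most 41.7 mm and 7.16 degrees, less where a joint would pass 70% of its speed; a pose out of reach is approached as far as the arm can. A call with a gripper value outside its range is refused whole. The fingers move at their own pace and stop on an object; FORCE is the grip in N (left out, the last holds). Time passes only in rows, so rows that repeat a pose let the fingers close. It gives the time, the measured TCP pose, the force and the opening at its end, in the units of the state.
- ctrl.get_state(): the state, without advancing time (a new reading comes with each control period).
- ctrl.read_camera(name): name is "scene" or "top" or "wrist"; returns the picture (400x640x3 uint8, red, green, blue); there is no depth.
- ctrl.get_calibration(name): a dict with "mtx" (3x3 intrinsics, pixels), "R" (3x3) and "t" (3): a world point X has camera coordinates R X + t; the wrist camera has in their place "hand_eye" (4x4, takes a point from camera to tool coordinates, whose origin is the TCP and whose axes are the tool frame's). Camera axes: x right, y down, z forward; pixel columns grow to the right and rows downward; lengths in m; the calibration is good to about 2 mm. A picture is of the moment at which its call begins: read the wrist's pose just before it. get_calibration takes no time and is no camera call.
- ctrl.sign_off(): hands the job in, once; it reports no verdict.
The state is a dict: "time": time; "qpos": joint angles; "dq": joint speeds; "joint_efforts": joint torques, N m; "eef_pos": TCP position; "tcp_rot": TCP orientation; "contact_force": force on the tool from outside, world axes, zero at the start; "wrist_torque": the same for the moment, N m; "opening": opening from 0.0 (shut) to 1.0 (fully open).
Only numpy, scipy, OpenCV 4.12 (cv2) and the standard library are available. Lean on these libraries where they do the work, as an engineer would, in place of code of your own. Each camera call takes 0.05 s, during which the arm holds its last target.

## Working session

There is one attempt and no reset: what is moved stays moved. The work goes in short steps, Python scripts to look and compute and a shell command to move; the robot and the scene stay as the last step left them, time stands still between calls to the robot, and variables do not carry over. Pictures are saved under pics/ and viewed, and the job is handed in when it is done.

```bash
ls; mkdir -p pics; python3 - <<'E'
from plant import ctrl
import cv2
for n in ["scene","top","wrist"]:
    im=ctrl.read_camera(n); cv2.imwrite(f"pics/{n}0.png",im[:,:,::-1])
    c=ctrl.get_calibration(n); print(n,{k:getattr(v,'round',lambda d:v)(4).tolist() if hasattr(v,'tolist') else v for k,v in c.items()})
print(ctrl.get_state(),ctrl.grasp_offset)
E
```

```text
pics
scene {'mtx': [[451.3077, 0.0, 318.0172], [0.0, 451.3077, 206.6656], [0.0, 0.0, 1.0]], 'R': [[0.4359, 0.8998, 0.0179], [0.688, -0.3204, -0.6511], [-0.5802, 0.2961, -0.7588]], 't': [-0.2382, -0.283, 1.7452]}
top {'mtx': [[484.9506, 0.0, 318.6363], [0.0, 484.9506, 193.8662], [0.0, 0.0, 1.0]], 'R': [[0.0167, -0.9998, 0.0079], [-0.9959, -0.0173, -0.0892], [0.0893, -0.0064, -0.996]], 't': [-0.01, 0.5664, 1.5296]}
wrist {'mtx': [[311.2422, 0.0, 318.0162], [0.0, 311.2422, 202.8174], [0.0, 0.0, 1.0]], 'hand_eye': [[1.0, -0.001, 0.0005, 0.0012], [0.0008, 0.9557, 0.2945, -0.0757], [-0.0007, -0.2945, 0.9557, -0.142], [0.0, 0.0, 0.0, 1.0]]}
{'time': 0.15, 'qpos': array([ 1.08503539e+00,  2.87009383e-01,  1.57783737e+00, -2.03535462e-05,
        1.27858551e+00, -1.49982488e-01]), 'dq': array([ 0.00122559, -0.00178931, -0.00511032, -0.00069412,  0.00074236,
       -0.00030524]), 'joint_efforts': array([ 6.44053380e-04, -4.06605864e+01, -2.93142378e+01, -1.77218576e-04,
        3.93053982e-03, -1.79975501e-08]), 'eef_pos': array([0.22214179, 0.63686314, 0.23023526]), 'tcp_rot': array([ 8.15321275e-01,  5.79008093e-01, -8.16703929e-04,  4.23233401e-04]), 'contact_force': array([ 0.21334352, -0.43718617, -0.32637885]), 'wrist_torque': array([-0.03133856,  0.00047065, -0.02596873]), 'opening': 0.9986568497291013} -0.0187
```

View pics/scene0.png

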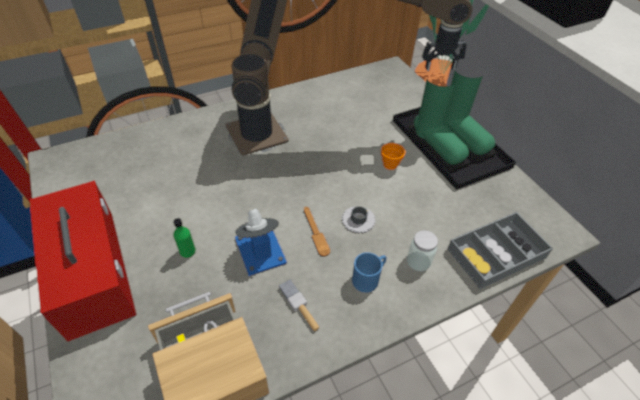

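View pics/top0.png

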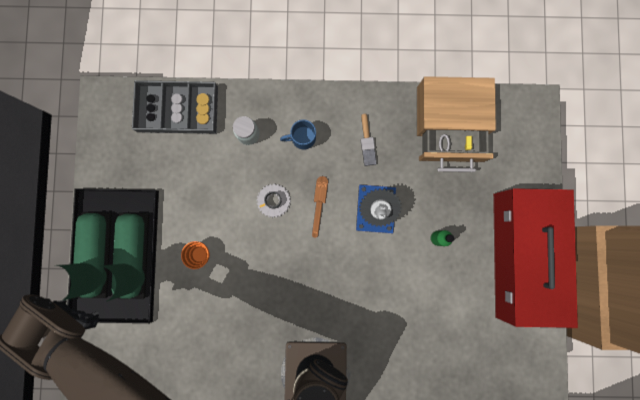

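View pics/wrist0.png

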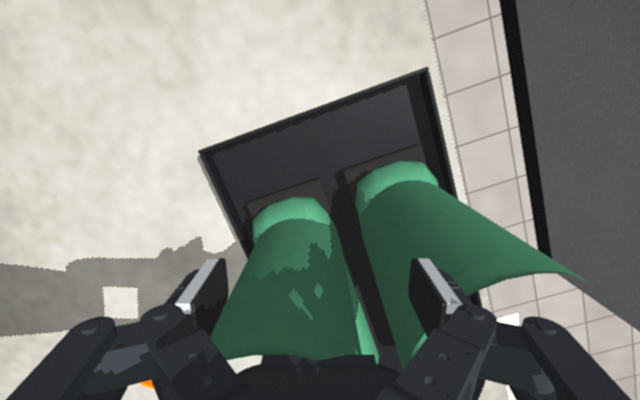

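```bash
python3 - <<'E'
import cv2
t=cv2.imread("pics/top0.png"); s=cv2.imread("pics/scene0.png")
a=cv2.resize(t[175:240,245:425],None,fx=4.4,fy=4.4,interpolation=cv2.INTER_CUBIC)
b=cv2.resize(s[195:280,225:385],None,fx=5,fy=5,interpolation=cv2.INTER_CUBIC)[:, :792]
cv2.imwrite("pics/topz.png",a);cv2.imwrite("pics/scz.png",b)
E
```

```text
(no output)
```

View pics/topz.png

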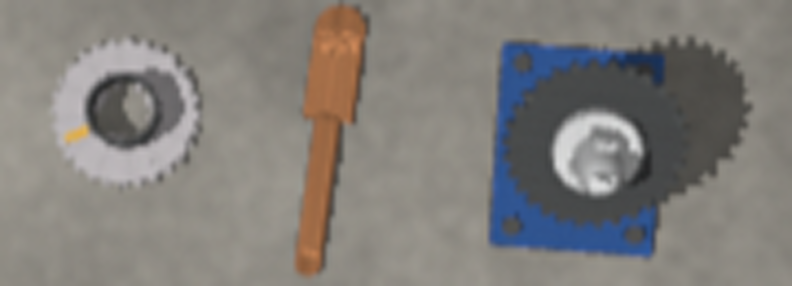

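View pics/scz.png

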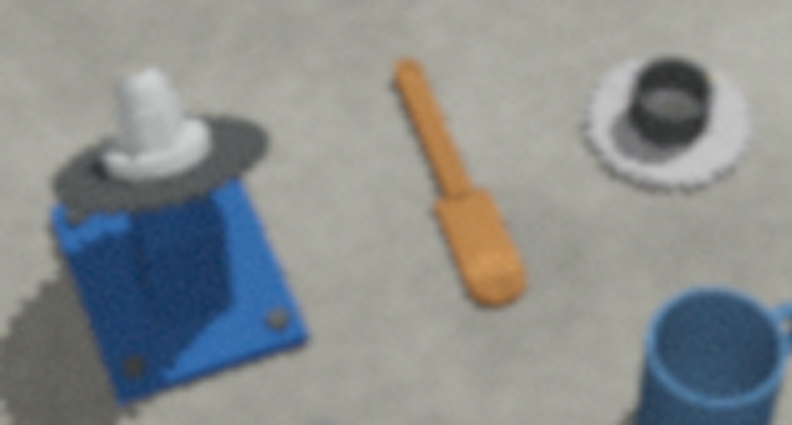

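```bash
cat > h.py <<'E'
import numpy as np, cv2
from scipy.spatial.transform import Rotation as Ro
from plant import ctrl
def cam(n,st=None):
    c=ctrl.get_calibration(n); K=np.array(c["mtx"])
    if n!="wrist": R=np.array(c["R"]);t=np.array(c["t"]); return K,R,t
    st=st or ctrl.get_state(); H=np.array(c["hand_eye"])
    Rw=Ro.from_quat(st["tcp_rot"]).as_matrix()
    Rc=Rw@H[:3,:3]; C=Rw@H[:3,3]+st["eef_pos"]
    return K,Rc.T,-Rc.T@C
def ray(cm,uv):
    K,R,t=cm; d=R.T@np.linalg.solve(K,[uv[0],uv[1],1.]); return -R.T@t,d/np.linalg.norm(d)
def onz(cm,uv,z):
    C,d=ray(cm,uv); return C+d*(z-C[2])/d[2]
def onplane(cm,uv,p,n):
    C,d=ray(cm,uv); return C+d*(np.dot(np.subtract(p,C),n)/np.dot(d,n))
def proj(cm,X):
    K,R,t=cm; p=K@(R@np.asarray(X)+t); return p[:2]/p[2]
def tri(a,b):
    A=0;B=0
    for C,d in (a,b):
        P=np.eye(3)-np.outer(d,d);A=A+P;B=B+P@C
    return np.linalg.solve(A,B)
def todo(Rt,pt,st=None):
    """shift and rotvec in current tool axes to reach tcp pose"""
    st=st or ctrl.get_state(); R=Ro.from_quat(st["tcp_rot"])
    return R.inv().apply(np.subtract(pt,st["eef_pos"])), (R.inv()*Ro.from_matrix(Rt)).as_rotvec()
E
python3 - <<'E'
from h import *
np.set_printoptions(precision=4,suppress=True)
T=cam("top");S=cam("scene")
z=lambda u,v:(245+u/4.4,175+v/4.4)
zs=lambda u,v:(225+u/5,195+v/5)
print("cog",onz(T,z(127,112),.008),"rim",onz(T,z(123,110),.04),"stripe",onz(T,z(76,134),.008))
print("cog scene",onz(S,zs(668,122),.008),"rim",onz(S,zs(671,85),.04))
print("shoulder", onz(T,z(598,152),.125),onz(S,zs(157,152),.125), tri(ray(T,z(598,152)),ray(S,zs(157,152))))
for c in [(505,42),(663,55),(490,245),(652,256)]: print(onz(T,z(*c),.01))
st=ctrl.get_state(); print(Ro.from_quat(st["tcp_rot"]).as_matrix())
E
```

```text
cog [0.5441 0.144  0.008 ] rim [0.5431 0.1442 0.04  ] stripe [0.5273 0.1811 0.008 ]
cog scene [0.547 0.146 0.008] rim [0.5427 0.1475 0.04  ]
shoulder [ 0.5136 -0.187   0.125 ] [ 0.5209 -0.1863  0.125 ] [ 0.5147 -0.1863  0.1179]
[ 0.6005 -0.1335  0.01  ]
[ 0.5929 -0.2502  0.01  ]
[ 0.451  -0.1238  0.01  ]
[ 0.445  -0.2425  0.01  ]
[[ 0.3295  0.9442 -0.0008]
 [ 0.9442 -0.3295 -0.0016]
 [-0.0018 -0.0003 -1.    ]]
```

```bash
cat >> h.py <<'E'
np.set_printoptions(precision=4,suppress=True)
YAW=np.radians(-3.5)
XH=np.array([np.cos(YAW)*np.cos(np.pi/6),np.sin(YAW)*np.cos(np.pi/6),.5])
N=np.array([-np.cos(YAW)*.5,-np.sin(YAW)*.5,np.cos(np.pi/6)])
YH=np.cross(N,XH)
SEAT=np.array([.516,-.1867,.125])
def hubR(phi): # tool x at angle phi (deg, ccw about N) from upslope, tool z=-N
    p=np.radians(phi); x=XH*np.cos(p)+YH*np.sin(p); z=-N
    return np.c_[x,np.cross(z,x),z]
def downR(az):
    a=np.radians(az); x=np.array([np.cos(a),np.sin(a),0]); z=np.array([0,0,-1.]); return np.c_[x,np.cross(z,x),z]
E
python3 - <<'E'
from h import *
print(todo(downR(30),[.5,.3,.32]))
print([a for a in dir(ctrl) if a[0]!='_'])
E
```

```text
(array([-0.2267,  0.3733, -0.0894]), array([0.0004, 0.0018, 0.7114]))
['Unreachable', 'get_calibration', 'get_state', 'grasp_offset', 'read_camera', 'sign_off']
```

```bash
python3 -m jog '[{"grip":0,"xyz":[0,0.02,-0.05],"dr":[0,0,0]},{"grip":0,"xyz":[0,0.02,-0.09],"dr":[0,0,0.1]},{"grip":0,"xyz":[-0.227,0.373,-0.09],"dr":[0,0,0.711]},{"grip":0,"xyz":[-0.227,0.373,-0.09],"dr":[0,0,0.711]},{"grip":0,"xyz":[-0.227,0.373,-0.09],"dr":[0,0,0.711]},{"grip":0,"xyz":[-0.227,0.373,-0.09],"dr":[0,0,0.711]},{"grip":0,"xyz":[-0.227,0.373,-0.09],"dr":[0,0,0.711]},{"grip":0,"xyz":[-0.227,0.373,-0.09],"dr":[0,0,0.711]},{"grip":0,"xyz":[-0.227,0.373,-0.09],"dr":[0,0,0.711]},{"grip":0,"xyz":[-0.227,0.373,-0.09],"dr":[0,0,0.711]},{"grip":0,"xyz":[-0.227,0.373,-0.09],"dr":[0,0,0.711]},{"grip":0,"xyz":[-0.227,0.373,-0.09],"dr":[0,0,0.711]}]'
python3 - <<'E'
from h import *
print(ctrl.get_state()["qpos"])
print(todo(downR(0),[.5,-.1,.32]))
print(todo(hubR(0),SEAT+.115*N),SEAT+.115*N)
E
```

```text
time: 1.15
eef_pos: [0.4981, 0.3013, 0.321]
tcp_rot: [0.966, 0.259, -0.0, -0.0]
contact_force: [0.6, 1.0, -0.4]
opening: 1.003
[ 0.3697  0.0264  1.7066  0.0001  1.4088 -0.1544]
(array([-0.1991,  0.3484,  0.0011]), array([-0.    ,  0.0003,  0.5241]))
(array([-0.2766,  0.3997,  0.0965]), array([-0.1532,  0.5087,  0.5716])) [ 0.4586 -0.1832  0.2246]
```

```bash
python3 -m jog '[{"grip":0,"xyz":[-0.277,0.4,0.096],"dr":[-0.153,0.509,0.572]},{"grip":0,"xyz":[-0.277,0.4,0.096],"dr":[-0.153,0.509,0.572]},{"grip":0,"xyz":[-0.277,0.4,0.096],"dr":[-0.153,0.509,0.572]},{"grip":0,"xyz":[-0.277,0.4,0.096],"dr":[-0.153,0.509,0.572]},{"grip":0,"xyz":[-0.277,0.4,0.096],"dr":[-0.153,0.509,0.572]},{"grip":0,"xyz":[-0.277,0.4,0.096],"dr":[-0.153,0.509,0.572]},{"grip":0,"xyz":[-0.277,0.4,0.096],"dr":[-0.153,0.509,0.572]},{"grip":0,"xyz":[-0.277,0.4,0.096],"dr":[-0.153,0.509,0.572]},{"grip":0,"xyz":[-0.277,0.4,0.096],"dr":[-0.153,0.509,0.572]},{"grip":0,"xyz":[-0.277,0.4,0.096],"dr":[-0.153,0.509,0.572]},{"grip":0,"xyz":[-0.277,0.4,0.096],"dr":[-0.153,0.509,0.572]},{"grip":0,"xyz":[-0.277,0.4,0.096],"dr":[-0.153,0.509,0.572]}]'
python3 -m jog '[{"grip":0,"xyz":[0,0,0],"dr":[0,0,0]},{"grip":0,"xyz":[0,0,0],"dr":[0,0,0]},{"grip":0,"xyz":[0,0,0],"dr":[0,0,0]}]'
cat > snap.py <<'E'
from h import *
import sys,json
st=ctrl.get_state(); im=ctrl.read_camera("wrist"); n=sys.argv[1]
cv2.imwrite(f"pics/{n}.png",im[:,:,::-1])
json.dump({k:np.asarray(v).tolist() for k,v in st.items()},open(f"pics/{n}.json","w"))
print(st["qpos"],st["eef_pos"])
E
python3 snap.py hub1
python3 -c "
from h import *
print(todo(hubR(0),SEAT+.115*N))"
```

```text
time: 2.15
eef_pos: [0.4567, -0.1841, 0.225]
tcp_rot: [0.965, -0.03, 0.259, 0.008]
contact_force: [0.7, -0.0, 0.7]
opening: 0.997
time: 2.4
eef_pos: [0.4574, -0.1816, 0.2249]
tcp_rot: [0.965, -0.03, 0.259, 0.007]
contact_force: [-0.9, -0.3, 0.6]
opening: 1.004
[-0.7537 -0.3983  2.3043  0.433   0.8661 -0.9127] [ 0.4574 -0.1816  0.2249]
(array([0.0006, 0.0022, 0.001 ]), array([-0.0011, -0.0002,  0.0002]))
```

View pics/hub1.png

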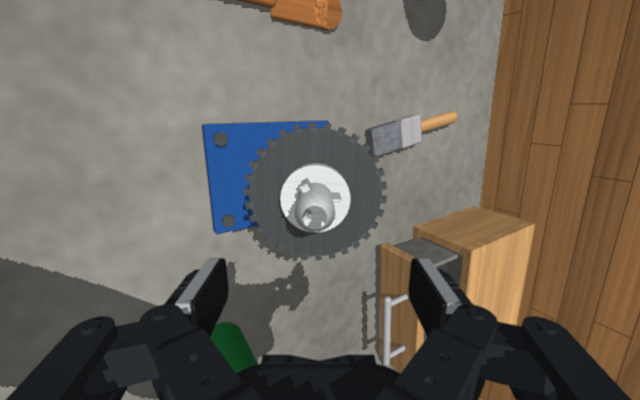

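The hub appears at about (316,198) in the wrist view, with splines faintly visible on it. I'll zoom in.

```bash
python3 - <<'E'
import cv2
t=cv2.imread("pics/hub1.png")
cv2.imwrite("pics/hub1z.png",cv2.resize(t[150:245,265:365],None,fx=6,fy=6,interpolation=cv2.INTER_CUBIC))
E
```

```text
(no output)
```

View pics/hub1z.png

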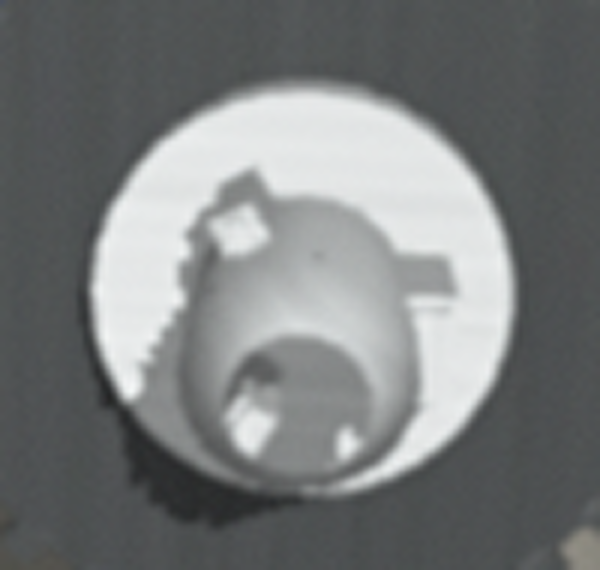

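```bash
python3 - <<'E'
import cv2,numpy as np
t=cv2.imread("pics/hub1.png",0)[150:245,265:365].astype(float)
print(t[30:75:3,60:90].astype(int))
e=np.clip((t-200)/55*255,0,255).astype(np.uint8)
cv2.imwrite("pics/hub1e.png",cv2.resize(e,None,fx=6,fy=6,interpolation=cv2.INTER_NEAREST))
E
```

```text
[[228 230 229 230 230 228 229 228 230 229 228 229 228 228 229 229 230 231
  227 184 124  81  77  81  82  84  81  80  79  81]
 [223 223 224 224 223 222 224 223 223 223 223 223 224 223 225 224 224 224
  226 228 215 168 103  76  80  81  81  80  81  78]
 [172 196 221 228 230 229 228 227 227 227 227 227 227 227 226 227 227 226
  227 227 228 227 190 127  83  78  80  81  79  79]
 [165 162 160 166 190 222 229 229 229 228 228 227 228 228 228 228 228 228
  228 228 229 231 230 197 129  83  78  80  78  79]
 [173 171 167 162 158 164 176 182 183 188 192 192 191 196 208 222 228 230
  228 228 229 228 230 227 178 106  78  78  78  77]
 [175 175 172 168 165 158 153 153 155 154 154 154 155 153 159 195 224 230
  229 229 229 229 231 231 208 143  88  75  80  77]
 [182 178 175 173 169 165 159 157 159 162 162 161 161 160 156 167 201 225
  228 227 226 227 228 227 215 160  94  76  77  78]
 [193 188 184 179 175 166 163 168 188 206 211 210 205 201 201 218 228 228
  228 227 226 228 228 229 214 159  94  73  79  76]
 [201 198 193 186 180 175 167 159 168 206 230 231 227 226 227 228 225 224
  224 225 225 226 228 228 191 119  78  76  76  78]
 [200 196 192 187 183 177 169 162 156 180 219 229 227 227 229 228 227 228
  228 228 228 230 229 209 148  91  74  76  75  77]
 [189 196 189 183 175 169 163 155 147 162 206 228 227 228 229 231 230 230
  230 230 231 232 205 140  88  77  79  76  77  78]
 [144 174 189 186 175 166 158 146 138 146 195 227 227 228 228 225 227 228
  229 230 231 204 141  86  79  81  80  79  79  77]
 [138 149 167 175 169 159 149 138 133 160 206 225 227 229 230 229 229 232
  229 205 149  95  77  80  79  78  77  77  79  78]
 [135 145 159 159 150 138 126 119 144 190 224 228 228 228 230 230 229 201
  140  90  76  75  80  80  79  81  78  76  77  77]
 [146 143 141 132 121 110 129 185 228 232 231 231 232 231 212 168 116  83
   77  78  78  80  79  82  82  79  78  77  77  76]]
```

View pics/hub1e.png

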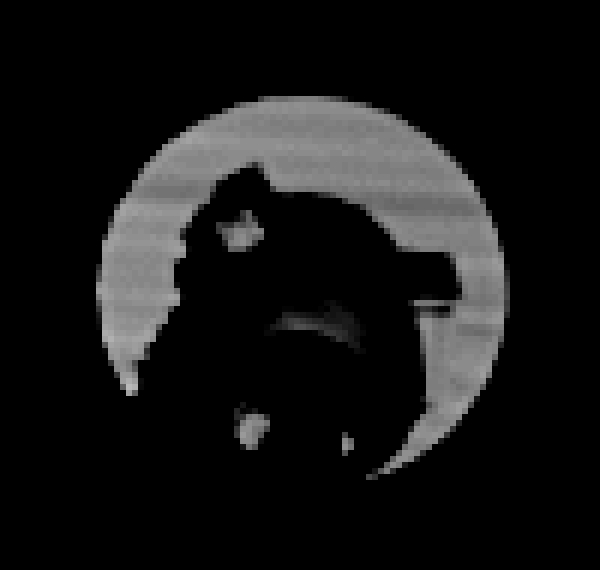

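```bash
cat > pr.py <<'E'
from h import *
import json
def load(n):
    st={k:np.array(v) for k,v in json.load(open(f"pics/{n}.json")).items()}; return cam("wrist",st)
E
python3 - <<'E'
from pr import *
C=load("hub1")
im=cv2.imread("pics/hub1.png",0)
m=(im>200).astype(np.uint8)[150:245,265:365]
# ellipse fit of shoulder disc: outer boundary vs dark cog
m2=cv2.morphologyEx((im[150:245,265:365]>120).astype(np.uint8),cv2.MORPH_OPEN,np.ones((2,2)))
cs,_=cv2.findContours(m2,0,2); c=max(cs,key=cv2.contourArea)
p=c[:,0,:].astype(float); 
p=p[(p[:,1]<45)|(p[:,0]>70)]
el=cv2.fitEllipse(p.astype(np.float32)); print(el)
uv=np.array(el[0])+[265,150]
s=onplane(C,uv,SEAT,N); print("seat at h plane",s,"SEAT",SEAT, (s-SEAT)@XH,(s-SEAT)@YH)
S=s
f=lambda r,w,a,z:(lambda q:(q-[265,150])*6)(proj(C,S+N*z+ (XH*np.cos(a)+YH*np.sin(a))*r+(-XH*np.sin(a)+YH*np.cos(a))*w))
print("tip",f(0,0,0,.044),"seat",f(0,0,0,0), f(.03,0,0,0),f(0,.03,0,0))
for th in range(-40,41,10):
    a=np.radians(th)
    print(th,"M end L",f(.0205,.008,a,.022),"R",f(.0205,-.008,a,.022),"base L",f(.0205,.008,a,0),"| s2 end",f(.0195,0,a+2.0944,.023),"| s3",f(.0195,0,a-2.0944,.023))
E
```

```text
((54.214111328125, 44.954383850097656), (58.375205993652344, 69.2925796508789), 121.59538269042969)
seat at h plane [ 0.5159 -0.181   0.1247] SEAT [ 0.516  -0.1867  0.125 ] -0.0005709125563880331 0.005669838489130805
tip [325.9362 368.324 ] seat [325.2847 269.7263] [534.5745 269.2717] [324.9274  61.3647]
-40 M end L [482.1569 365.0717] R [403.952  451.1822] base L [469.6614 316.3962] | s2 end [351.6928 174.2988] | s3 [187.5868 365.3713]
-30 M end L [489.6497 338.4199] R [427.7997 436.3951] base L [476.5168 291.6299] | s2 end [325.3537 172.1056] | s3 [198.9121 387.274 ]
-20 M end L [492.2211 310.8094] R [448.7294 417.8928] base L [478.8307 265.9911] | s2 end [299.0241 174.4205] | s3 [213.951 406.924]
-10 M end L [489.7254 283.068 ] R [466.11   396.1741] base L [476.4754 240.2494] | s2 end [273.5599 181.1631] | s3 [232.2307 423.7727]
0 M end L [482.1704 256.0505] R [479.3953 371.8378] base L [469.4649 215.1975] | s2 end [249.7834 192.1002] | s3 [253.1981 437.3583]
10 M end L [469.7258 230.6116] R [488.1431 345.5708] base L [457.9613 191.6255] | s2 end [228.4521 206.8569] | s3 [276.2357 447.3144]
20 M end L [452.7248 207.5762] R [492.0318 318.1342] base L [442.2765 170.2941] | s2 end [210.2315 224.9335] | s3 [300.6783 453.3756]
30 M end L [431.6609 187.7082] R [490.8773 290.345 ] base L [422.8676 151.9063] | s2 end [195.6726 245.7272] | s3 [325.8287 455.3817]
40 M end L [407.1756 171.6794] R [484.6462 263.0533] base L [400.3257 137.0787] | s2 end [185.1964 268.557 ] | s3 [350.9739 453.2796]
```

```bash
python3 -c "
from h import *
print(onz(cam('top'),(437,239),.075))"
python3 -m jog '[{"grip":0,"xyz":[0,0.04,0.01],"dr":[0,0,0]},{"grip":0,"xyz":[0,0.07,0.02],"dr":[0,0,0]},{"grip":0,"xyz":[0,0.075,0.02],"dr":[0,0,0]},{"grip":0,"xyz":[0,0.075,0.02],"dr":[0,0,0]},{"grip":0,"xyz":[0,0.075,0.02],"dr":[0,0,0]},{"grip":0,"xyz":[0,0.075,0.02],"dr":[0,0,0]}]'
python3 snap.py hub2
python3 - <<'E'
import cv2
t=cv2.imread("pics/hub2.png")
cv2.imwrite("pics/hub2z.png",cv2.resize(t[50:150,260:380],None,fx=6,fy=6,interpolation=cv2.INTER_CUBIC))
E
```

```text
[ 0.4286 -0.3674  0.075 ]
time: 2.95
eef_pos: [0.4634, -0.2555, 0.2082]
tcp_rot: [0.965, -0.029, 0.259, 0.007]
contact_force: [0.5, 0.5, -0.3]
opening: 1.001
[-0.8749 -0.2507  2.2283  0.5055  0.8535 -1.0926] [ 0.4634 -0.2555  0.2082]
```

View pics/hub2z.png

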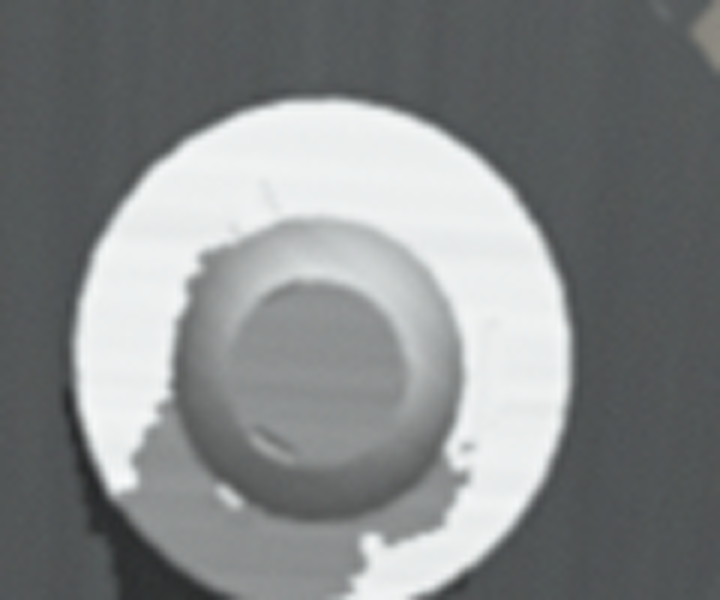

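```bash
python3 - <<'E'
import cv2,numpy as np
t=cv2.imread("pics/hub2.png").astype(float)[60:155,265:365].mean(2)
b=cv2.GaussianBlur(t,(0,0),.6)
e=np.clip((b-212)/24*255,0,255).astype(np.uint8)
cv2.imwrite("pics/hub2e.png",cv2.resize(e,None,fx=6,fy=6,interpolation=cv2.INTER_CUBIC))
E
```

```text
(no output)
```

View pics/hub2e.png

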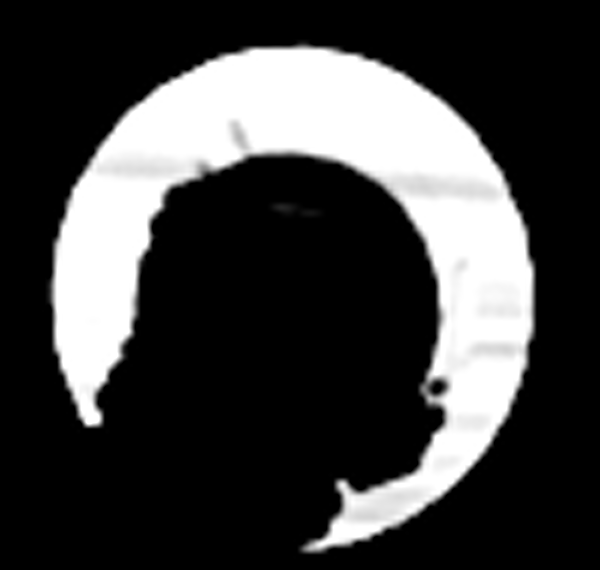

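```bash
python3 - <<'E'
from pr import *
A=load("hub1");B=load("hub2")
s=tri(ray(A,(315.5,198.2)),ray(B,(313.7,109.3)))
t=tri(ray(A,(314.8,217.8)),ray(B,(313,112)))
d=t-s; print(s,t,np.linalg.norm(d),d/np.linalg.norm(d),N)
for C,u in ((A,(315.5,198.2)),(B,(313.7,109.3))): print(onplane(C,u,SEAT,N))
for C,u in ((A,(314.8,217.8)),(B,(313,112))): print(onplane(C,u,SEAT+.044*N,N)-.044*N)
E
```

```text
[ 0.5124 -0.1834  0.124 ] [ 0.4894 -0.1832  0.1639] 0.04609184833531468 [-0.499   0.0043  0.8666] [-0.4991  0.0305  0.866 ]
[ 0.5129 -0.1837  0.1231]
[ 0.5128 -0.1834  0.1231]
[ 0.5127 -0.1858  0.1231]
[ 0.5129 -0.1847  0.1232]
```

```bash
sed -i 's/^YAW=.*/YAW=np.radians(-2.5)/; s/^SEAT=.*/SEAT=np.array([.512,-.184,.1245])/' h.py; python3 -c "
from h import *
print(todo(downR(60),[.505,.05,.30]),todo(downR(60),[.53,.125,.18]))"
```

```text
(array([ 0.0662, -0.3075, -0.0676]), array([ 0.2898, -0.4696, -1.0798])) (array([ 0.0239, -0.3839,  0.0466]), array([ 0.2898, -0.4696, -1.0798]))
```

```bash
python3 -m jog '[{"grip":0,"xyz":[0,0,-0.04],"dr":[0,0,0]},{"grip":0,"xyz":[0,0,-0.08],"dr":[0,0,0]},{"grip":0,"xyz":[0.066,-0.308,-0.068],"dr":[0.29,-0.47,-1.08]},{"grip":0,"xyz":[0.066,-0.308,-0.068],"dr":[0.29,-0.47,-1.08]},{"grip":0,"xyz":[0.066,-0.308,-0.068],"dr":[0.29,-0.47,-1.08]},{"grip":0,"xyz":[0.066,-0.308,-0.068],"dr":[0.29,-0.47,-1.08]},{"grip":0,"xyz":[0.066,-0.308,-0.068],"dr":[0.29,-0.47,-1.08]},{"grip":0,"xyz":[0.066,-0.308,-0.068],"dr":[0.29,-0.47,-1.08]},{"grip":0,"xyz":[0.066,-0.308,-0.068],"dr":[0.29,-0.47,-1.08]},{"grip":0,"xyz":[0.066,-0.308,-0.068],"dr":[0.29,-0.47,-1.08]},{"grip":0,"xyz":[0.024,-0.384,0.046],"dr":[0.29,-0.47,-1.08]},{"grip":0,"xyz":[0.024,-0.384,0.046],"dr":[0.29,-0.47,-1.08]}]'
python3 -c "
from h import *
print(todo(downR(60),[.53,.125,.18]))"
```

```text
time: 4.0
eef_pos: [0.5218, 0.095, 0.2337]
tcp_rot: [0.865, 0.503, 0.003, 0.002]
contact_force: [1.0, -0.3, -1.5]
opening: 1.0
(array([ 0.03  , -0.0081,  0.0537]), array([ 0.0064, -0.0023,  0.006 ]))
```

```bash
python3 -m jog '[{"grip":0,"xyz":[0.03,-0.008,0.053],"dr":[0.006,-0.002,0.006]},{"grip":0,"xyz":[0.03,-0.008,0.053],"dr":[0.006,-0.002,0.006]},{"grip":0,"xyz":[0.03,-0.008,0.053],"dr":[0.006,-0.002,0.006]},{"grip":0,"xyz":[0.03,-0.008,0.053],"dr":[0.006,-0.002,0.006]},{"grip":0,"xyz":[0.03,-0.008,0.053],"dr":[0.006,-0.002,0.006]}]'
python3 snap.py cog1
python3 - <<'E'
import cv2
t=cv2.imread("pics/cog1.png")
cv2.imwrite("pics/cog1z.png",cv2.resize(t,None,fx=1.25,fy=1.25))
E
```

```text
time: 4.42
eef_pos: [0.5286, 0.1221, 0.1795]
tcp_rot: [0.868, 0.497, -0.001, -0.002]
contact_force: [-0.4, -0.5, 0.0]
opening: 1.0
[ 0.0392  0.046   1.9482  0.0016  1.151  -1.0011] [0.5286 0.1221 0.1795]
```

View pics/cog1z.png

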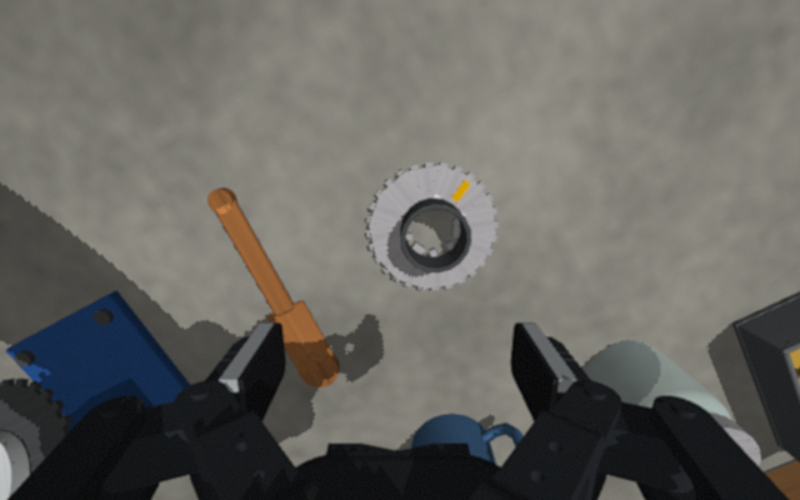

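```bash
python3 - <<'E'
from pr import *
C=load("cog1")
im=cv2.imread("pics/cog1.png"); hsv=cv2.cvtColor(im,cv2.COLOR_BGR2HSV)
roi=np.zeros(im.shape[:2],np.uint8); roi[110:250,270:420]=1
y=(cv2.inRange(hsv,(15,120,120),(35,255,255))>0)&(roi>0)
py=np.argwhere(y)[:,::-1]; ys=py.mean(0); print("stripe",ys,len(py))
# plate: brighter & bluish vs bench
i=im.astype(int); g=((i[:,:,0]-i[:,:,2]>-2)&(roi>0)).astype(np.uint8)
g=cv2.morphologyEx(cv2.morphologyEx(g,cv2.MORPH_CLOSE,np.ones((5,5))),cv2.MORPH_OPEN,np.ones((5,5)))
cs,_=cv2.findContours(g,0,2); c=cv2.convexHull(max(cs,key=cv2.contourArea))
el=cv2.fitEllipse(c); print(el)
d=((i.max(2)<75)&(roi>0)).astype(np.uint8); cs,_=cv2.findContours(d,0,2); cc=cv2.convexHull(max(cs,key=cv2.contourArea)); e2=cv2.fitEllipse(cc); print(e2)
p=onz(C,el[0],.008); q=onz(C,ys,.008); r=onz(C,e2[0],.04)
print(p,q,r,np.degrees(np.arctan2(*(q-p)[1::-1])), np.linalg.norm(q-p))
E
```

```text
stripe [368.5217 152.3043] 115
((345.00286865234375, 180.5400848388672), (100.9919204711914, 104.39981842041016), 63.32612228393555)
((346.83624267578125, 188.10275268554688), (55.87908172607422, 58.39681625366211), 163.94778442382812)
[0.5397 0.149  0.008 ] [0.5263 0.1835 0.008 ] [0.5392 0.1483 0.04  ] 111.2456328004885 0.036941199920039185
```

```bash
python3 -c "
from h import *
print(todo(downR(60),[.5395,.1485,.07]))"
```

```text
(array([ 0.0284, -0.0042,  0.1102]), array([-0.0028, -0.    , -0.0084]))
```

```bash
python3 -m jog '[{"grip":0,"xyz":[0.028,-0.004,0.04],"dr":[-0.003,0,-0.008]},{"grip":0,"xyz":[0.028,-0.004,0.08],"dr":[-0.003,0,-0.008]},{"grip":0,"xyz":[0.028,-0.004,0.11],"dr":[-0.003,0,-0.008]},{"grip":0,"xyz":[0.028,-0.004,0.11],"dr":[-0.003,0,-0.008]},{"grip":0,"xyz":[0.028,-0.004,0.11],"dr":[-0.003,0,-0.008]},{"grip":0,"xyz":[0.028,-0.004,0.11],"dr":[-0.003,0,-0.008]}]'
python3 snap.py cog2
python3 - <<'E'
from pr import *
C=load("cog2")
im=cv2.imread("pics/cog2.png"); hsv=cv2.cvtColor(im,cv2.COLOR_BGR2HSV)
y=(cv2.inRange(hsv,(15,120,120),(35,255,255))>0)
py=np.argwhere(y)[:,::-1]; print(np.median(py,0),len(py))
print("proj plate c",proj(C,[.5395,.1487,.008]),"rim c",proj(C,[.5395,.1487,.04]), "tcp axis",[proj(C,np.r_[ctrl.get_state()['eef_pos'][:2],z]) for z in (.04,.008)])
E
```

```text
time: 4.97
eef_pos: [0.5402, 0.1479, 0.0707]
tcp_rot: [0.866, 0.499, 0.0, 0.0]
contact_force: [0.3, 0.0, -0.1]
opening: 0.994
[ 0.086   0.225   1.9719  0.0004  0.9439 -0.9603] [0.5402 0.1479 0.0707]
[351.5 179. ] 256
proj plate c [316.8008 219.0384] rim c [316.6629 237.3918] tcp axis [array([316.7407, 239.4816]), array([316.8675, 220.869 ])]
```

View pics/cog2.png

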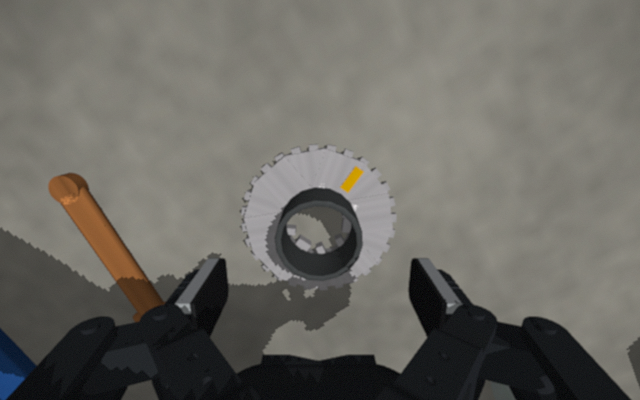

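```bash
python3 - <<'E'
from pr import *
C=load("cog2")
im=cv2.imread("pics/cog2.png"); hsv=cv2.cvtColor(im,cv2.COLOR_BGR2HSV)
y=(cv2.inRange(hsv,(15,120,120),(35,255,255))>0);y[:150]=0;y[220:]=0
py=np.argwhere(y)[:,::-1].astype(np.float32); P=np.array([onz(C,u,.008)[:2] for u in py],np.float32)
print(P.mean(0),cv2.fitLine(P,2,0,.01,.01).ravel())
v=cv2.fitLine(P,2,0,.01,.01).ravel();print("line az",np.degrees(np.arctan2(v[1],v[0])))
i=im.astype(int); g=((i[:,:,0]-i[:,:,2]>-2)).astype(np.uint8); g[:130]=0;g[255:]=0;g[:,:225]=0;g[:,410:]=0
g=cv2.morphologyEx(g,cv2.MORPH_OPEN,np.ones((5,5)))
cs,_=cv2.findContours(g,0,1); c=cv2.convexHull(max(cs,key=cv2.contourArea))[:,0]
c=c[(c[:,1]<250)]
Q=np.array([onz(C,u,.008)[:2] for u in c]); A=np.c_[2*Q,np.ones(len(Q))]; s=np.linalg.lstsq(A,(Q**2).sum(1),rcond=None)[0]
print("centre",s[:2],"r",np.sqrt(s[2]+s[0]**2+s[1]**2)); d=P.mean(0)-s[:2]; print(np.degrees(np.arctan2(d[1],d[0])),np.linalg.norm(d))
print(todo(downR(60),[*s[:2],.012]))
E
```

```text
[0.5265 0.1832] [ 0.4244 -0.9055  0.5265  0.1832]
line az -64.88939
centre [0.5413 0.1484] r 0.05321944497842577
112.99446832263243 0.03779075219761625
(array([0.0005, 0.0002, 0.0593]), array([ 0.0017, -0.0017, -0.0011]))
```

```bash
python3 -m jog '[{"grip":0,"xyz":[0.001,0,0.03],"dr":[0,0,0]},{"grip":0,"xyz":[0.001,0,0.05],"dr":[0,0,0]},{"grip":0,"xyz":[0.001,0,0.06],"dr":[0,0,0]},{"grip":0,"xyz":[0.001,0,0.06],"dr":[0,0,0]},{"grip":0.2,"xyz":[0.001,0,0.06],"dr":[0,0,0]},{"grip":0.4,"xyz":[0.001,0,0.06],"dr":[0,0,0]},{"grip":0.6,"xyz":[0.001,0,0.06],"dr":[0,0,0]},{"grip":0.6,"xyz":[0.001,0,0.06],"dr":[0,0,0]},{"grip":0.6,"xyz":[0.001,0,0.06],"dr":[0,0,0]},{"grip":0.6,"xyz":[0.001,0,0.06],"dr":[0,0,0]}]' 40
python3 snap.py cog3
```

```text
time: 5.85
eef_pos: [0.5398, 0.1492, 0.0098]
tcp_rot: [0.866, 0.5, -0.0, -0.0]
contact_force: [-1.6, -0.9, 5.7]
opening: 0.627
[ 0.0885  0.326   1.9838  0.      0.8329 -0.9587] [0.5398 0.1492 0.0098]
```

View pics/cog3.png

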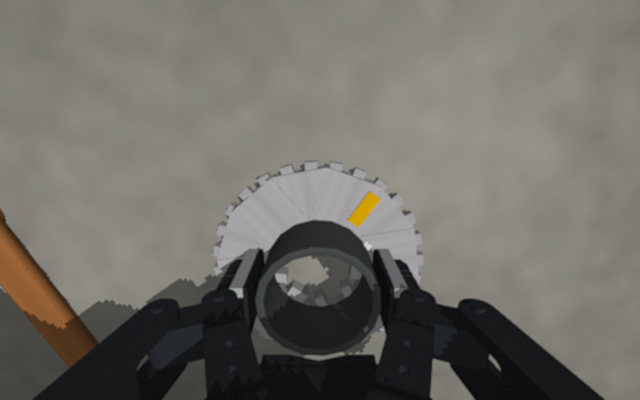

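```bash
python3 -m jog '[{"grip":0.7,"xyz":[0,0,-0.001],"dr":[0,0,0]},{"grip":0.7,"xyz":[0,0,-0.005],"dr":[0,0,0]},{"grip":0.7,"xyz":[0,0,-0.02],"dr":[0,0,0]},{"grip":0.7,"xyz":[0,0,-0.05],"dr":[0,0,0]},{"grip":0.7,"xyz":[0,0,-0.09],"dr":[0,0,0]},{"grip":0.7,"xyz":[0,0,-0.09],"dr":[0,0,0]},{"grip":0.7,"xyz":[0,0,-0.09],"dr":[0,0,0]}]' 60
python3 snap.py cog4
```

```text
time: 6.48
eef_pos: [0.5402, 0.1495, 0.1]
tcp_rot: [0.866, 0.5, 0.001, 0.0]
contact_force: [-0.1, 0.1, -3.8]
opening: 0.623
[ 0.0888  0.1825  1.959   0.0006  0.9988 -0.9587] [0.5402 0.1495 0.1   ]
```

View pics/cog4.png

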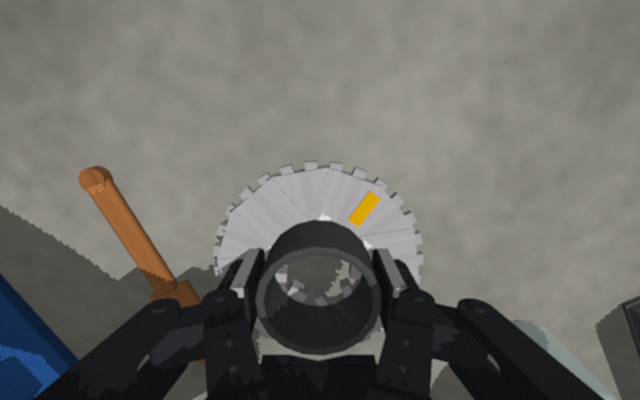

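```bash
python3 - <<'E'
from pr import *
for nm in ("cog3","cog4"):
    st={k:np.array(v) for k,v in json.load(open(f"pics/{nm}.json")).items()}
    H=np.array(ctrl.get_calibration("wrist")["hand_eye"]);K=np.array(ctrl.get_calibration("wrist")["mtx"])
    def pl(u,z):
        d=H[:3,:3]@np.linalg.solve(K,[u[0],u[1],1]);C=H[:3,3];return (C+d*(z-C[2])/d[2])[:2]
    im=cv2.imread(f"pics/{nm}.png"); hsv=cv2.cvtColor(im,cv2.COLOR_BGR2HSV)
    y=(cv2.inRange(hsv,(18,150,120),(35,255,255))>0);y[:180]=0;y[240:]=0;y[:,:330]=0;y[:,400:]=0
    P=np.array([pl(u,.0018) for u in np.argwhere(y)[:,::-1]],np.float32)
    v=cv2.fitLine(P,2,0,.01,.01).ravel();print(P.mean(0),np.degrees(np.arctan2(-P.mean(0)[1],P.mean(0)[0])),"line",np.degrees(np.arctan2(-v[1],v[0])),len(P))
    # plate centre via outer arc
    i=im.astype(int); g=((i[:,:,0]-i[:,:,2]>-2)&(i.max(2)>120)).astype(np.uint8); g[:150]=0;g[250:]=0;g[:,:205]=0;g[:,430:]=0
    g=cv2.morphologyEx(g,cv2.MORPH_OPEN,np.ones((5,5)))
    cs,_=cv2.findContours(g,0,1); c=cv2.convexHull(max(cs,key=cv2.contourArea))[:,0]; c=c[c[:,1]<235]
    Q=np.array([pl(u,.0018) for u in c]); s=np.linalg.lstsq(np.c_[2*Q,np.ones(len(Q))],(Q**2).sum(1),rcond=None)[0]
    print("centre",s[:2],np.sqrt(s[2]+s[:2]@s[:2])); d=P.mean(0)-s[:2]; print("ang",np.degrees(np.arctan2(-d[1],d[0])))
E
```

```text
[ 0.0234 -0.0284] 50.55066 line 55.188335 471
centre [-0.0082 -0.018 ] 0.03566614837640261
ang 18.285098433237838
[ 0.0234 -0.0285] 50.645683 line 55.377094 467
centre [-0.0062 -0.0223] 0.033040113476972555
ang 11.982732857854364
```

```bash
python3 - <<'E'
from pr import *
H=np.array(ctrl.get_calibration("wrist")["hand_eye"]);K=np.array(ctrl.get_calibration("wrist")["mtx"])
def pl(u,z):
    d=H[:3,:3]@np.linalg.solve(K,[u[0],u[1],1]);C=H[:3,3];return (C+d*(z-C[2])/d[2])[:2]
im=cv2.imread("pics/cog4.png")
print("rim pts",[pl(u,-.030) for u in [(319,249),(257,300),(383,300),(319,355)]])
print("plate top",pl((319,160),.0018),pl((215,255),.0018),pl((424,255),.0018))
cv2.imwrite("pics/cog4z.png",cv2.resize(im[150:370,200:440],None,fx=2.7,fy=2.7,interpolation=cv2.INTER_CUBIC))
E
```

```text
rim pts [array([ 0.0015, -0.0224]), array([-0.0243,  0.0009]), array([0.0282, 0.0009]), array([0.0015, 0.0291])]
plate top [ 0.0016 -0.0524] [-0.0514 -0.0039] [ 0.0551 -0.0038]
```

View pics/cog4z.png

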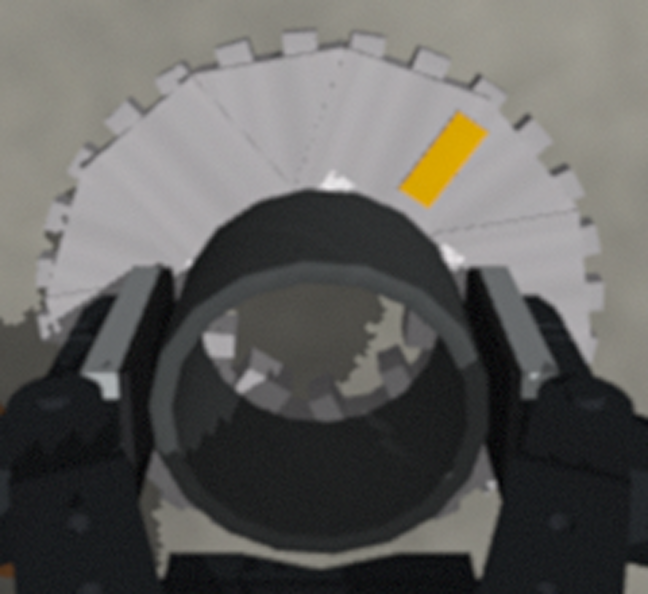

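```bash
sed -i 's/^SEAT=.*/SEAT=np.array([.510,-.184,.125])/' h.py; cat >> h.py <<'E'
def ins(d,th=-4.,dx=0,dy=0):
    R=hubR(th-55.3); return R, SEAT+N*(d+.0098)-R@np.array([0,.0015,0])+XH*dx+YH*dy
E
python3 -c "
from h import *
print(todo(hubR(-59.3),[.45,-.02,.28]),ins(.08)[1],todo(*ins(.08)))"
```

```text
(array([-0.1911,  0.0076, -0.1822]), array([-0.0177,  0.6392,  2.0674])) [ 0.4663 -0.1813  0.2034] (array([-0.3225,  0.1027, -0.1057]), array([-0.0177,  0.6392,  2.0674]))
```

```bash
python3 -m jog '[{"grip":0.7,"xyz":[-0.02,0,-0.04],"dr":[0,0.04,0.12]},{"grip":0.7,"xyz":[-0.04,0,-0.08],"dr":[0,0.08,0.23]},{"grip":0.7,"xyz":[-0.06,0,-0.11],"dr":[0,0.11,0.35]},{"grip":0.7,"xyz":[-0.08,0,-0.14],"dr":[0,0.15,0.46]},{"grip":0.7,"xyz":[-0.1,0,-0.16],"dr":[0,0.18,0.58]},{"grip":0.7,"xyz":[-0.12,0,-0.18],"dr":[-0.01,0.21,0.69]},{"grip":0.7,"xyz":[-0.14,0,-0.18],"dr":[-0.01,0.25,0.81]},{"grip":0.7,"xyz":[-0.16,0,-0.18],"dr":[-0.01,0.28,0.92]},{"grip":0.7,"xyz":[-0.175,0,-0.18],"dr":[-0.01,0.32,1.04]},{"grip":0.7,"xyz":[-0.19,0.008,-0.18],"dr":[-0.01,0.35,1.15]},{"grip":0.7,"xyz":[-0.19,0.008,-0.18],"dr":[-0.01,0.39,1.27]},{"grip":0.7,"xyz":[-0.19,0.008,-0.18],"dr":[-0.01,0.42,1.38]}]'
python3 -c "
from h import *
print(ctrl.get_state()['qpos'],todo(*ins(.08)))"
```

```text
time: 7.53
eef_pos: [0.4494, -0.0199, 0.2737]
tcp_rot: [0.966, -0.176, 0.164, -0.092]
contact_force: [-0.7, -0.2, -3.7]
opening: 0.624
[-0.4166 -0.4863  2.2438  0.2839  1.1178 -0.1463] (array([0.0549, 0.16  , 0.0517]), array([0.0026, 0.2219, 0.6789]))
```

```bash
python3 -m jog '[{"grip":0.7,"xyz":[0.01,0.03,0.0],"dr":[0,0.035,0.11]},{"grip":0.7,"xyz":[0.02,0.06,0.01],"dr":[0,0.07,0.22]},{"grip":0.7,"xyz":[0.03,0.09,0.02],"dr":[0,0.11,0.34]},{"grip":0.7,"xyz":[0.04,0.12,0.03],"dr":[0.002,0.15,0.45]},{"grip":0.7,"xyz":[0.05,0.14,0.04],"dr":[0.003,0.185,0.56]},{"grip":0.7,"xyz":[0.055,0.16,0.052],"dr":[0.003,0.222,0.679]},{"grip":0.7,"xyz":[0.055,0.16,0.052],"dr":[0.003,0.222,0.679]},{"grip":0.7,"xyz":[0.055,0.16,0.052],"dr":[0.003,0.222,0.679]},{"grip":0.7,"xyz":[0.055,0.16,0.052],"dr":[0.003,0.222,0.679]}]'
python3 snap.py ins1
python3 - <<'E'
from h import *
st=ctrl.get_state()
print(todo(*ins(.08)),todo(*ins(.05)),st["contact_force"],st["wrist_torque"])
for n in("scene","top"): cv2.imwrite(f"pics/{n}1.png",ctrl.read_camera(n)[:,:,::-1])
t=cv2.imread("pics/top1.png"); s=cv2.imread("pics/scene1.png")
cv2.imwrite("pics/c1.png",np.hstack([cv2.resize(t[150:250,330:430],(400,400)),cv2.resize(s[160:260,200:300],(400,400))]))
E
```

```text
time: 8.28
eef_pos: [0.4692, -0.1798, 0.206]
tcp_rot: [0.831, -0.492, 0.229, -0.124]
contact_force: [-0.5, 0.1, -3.2]
opening: 0.619
[-0.7359 -0.3442  2.3034  0.4597  0.8185  0.0773] [ 0.4692 -0.1798  0.206 ]
(array([-0.0012,  0.0049,  0.0015]), array([-0.0059, -0.0003,  0.0097])) (array([-0.0012,  0.005 ,  0.0315]), array([-0.0059, -0.0003,  0.0097])) [-0.8297 -0.7075 -3.7227] [ 0.0686  0.5857 -0.0395]
```

View pics/ins1.png

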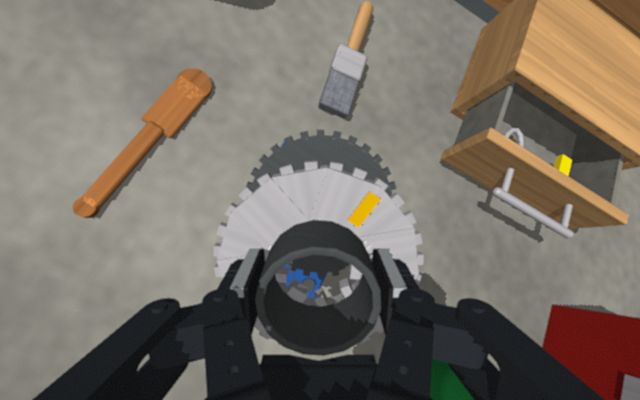

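View pics/c1.png

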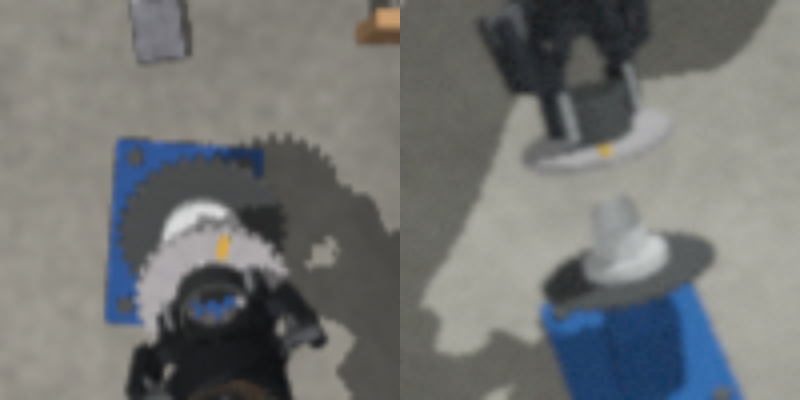

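```bash
python3 -m jog '[{"grip":0.7,"xyz":[0,0.001,0.005],"dr":[0,0,0]},{"grip":0.7,"xyz":[0,0.001,0.012],"dr":[0,0,0]},{"grip":0.7,"xyz":[0,0.001,0.02],"dr":[0,0,0]},{"grip":0.7,"xyz":[0,0.001,0.025],"dr":[0,0,0]},{"grip":0.7,"xyz":[0,0.001,0.025],"dr":[0,0,0]},{"grip":0.7,"xyz":[0,0.001,0.025],"dr":[0,0,0]}]'
python3 snap.py ins2
python3 - <<'E'
from h import *
st=ctrl.get_state()
print(todo(*ins(.05)),st["contact_force"],st["wrist_torque"])
for n in("scene","top"): cv2.imwrite(f"pics/{n}2.png",ctrl.read_camera(n)[:,:,::-1])
t=cv2.imread("pics/top2.png"); s=cv2.imread("pics/scene2.png");w=cv2.imread("pics/ins2.png")
cv2.imwrite("pics/c2.png",np.hstack([cv2.resize(w[220:370,240:400],None,fx=2.6,fy=2.6),cv2.resize(s[180:250,215:285],(390,390))]))
E
```

```text
time: 8.93
eef_pos: [0.4818, -0.1815, 0.185]
tcp_rot: [0.83, -0.492, 0.23, -0.124]
contact_force: [0.6, 0.1, -3.6]
opening: 0.622
[-0.717  -0.2817  2.2987  0.479   0.7565  0.062 ] [ 0.4818 -0.1815  0.185 ]
(array([-0.0022,  0.0041,  0.0067]), array([-0.0061, -0.0019,  0.0085])) [-0.3583 -0.1198 -3.7126] [ 0.0211  0.5009 -0.0214]
```

View pics/c2.png

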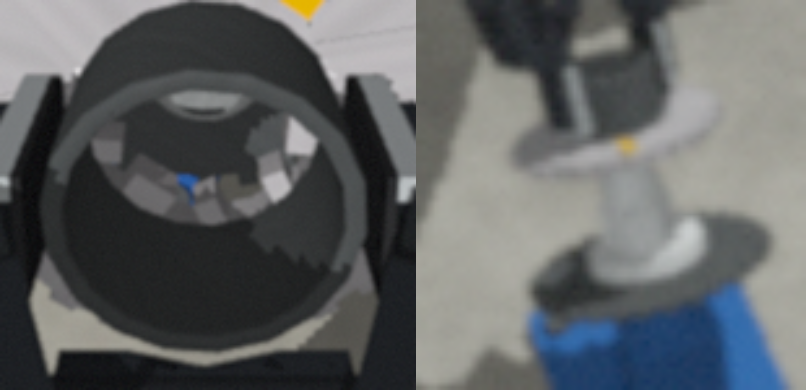

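```bash
cat >> pr.py <<'E'
H=np.array(ctrl.get_calibration("wrist")["hand_eye"]);K=np.array(ctrl.get_calibration("wrist")["mtx"])
def pl(u,z):
    d=H[:3,:3]@np.linalg.solve(K,[u[0],u[1],1]);C=H[:3,3];return (C+d*(z-C[2])/d[2])[:2]
E
python3 -c "
from pr import *
print(pl((318.8,265),.0225),pl((318.8,248),.0225),pl((302,257),.0225),pl((336,257),.0225))
st=ctrl.get_state();R=Ro.from_quat(st['tcp_rot'])
print('model tip in tool',R.inv().apply(SEAT+.044*N-st['eef_pos']), np.degrees(np.arccos(R.as_matrix()[:,2]@-N)))
"
```

```text
[-0.0009  0.0134] [-0.0009  0.0024] [-0.0107  0.0082] [0.0092 0.0082]
model tip in tool [-0.0026  0.0059  0.0229] 0.4114012794165008
```

```bash
python3 -m jog '[{"grip":0.7,"xyz":[-0.0028,0.0025,0],"dr":[-0.006,-0.002,0.008]},{"grip":0.7,"xyz":[-0.0028,0.0025,0.003],"dr":[-0.006,-0.002,0.008]},{"grip":0.7,"xyz":[-0.0028,0.0025,0.008],"dr":[-0.006,-0.002,0.008]},{"grip":0.7,"xyz":[-0.0028,0.0025,0.014],"dr":[-0.006,-0.002,0.008]},{"grip":0.7,"xyz":[-0.0028,0.0025,0.016],"dr":[-0.006,-0.002,0.008]},{"grip":0.7,"xyz":[-0.0028,0.0025,0.016],"dr":[-0.006,-0.002,0.008]}]'
python3 snap.py ins3
python3 - <<'E'
from h import *
st=ctrl.get_state()
print(todo(*ins(.04)),st["contact_force"],st["wrist_torque"])
w=cv2.imread("pics/ins3.png")
cv2.imwrite("pics/c3.png",cv2.resize(w[220:370,240:400],None,fx=4,fy=4,interpolation=cv2.INTER_CUBIC))
E
```

```text
time: 9.58
eef_pos: [0.4867, -0.1806, 0.169]
tcp_rot: [0.829, -0.496, 0.227, -0.123]
contact_force: [-0.5, -0.1, -3.8]
opening: 0.617
[-0.704  -0.2443  2.3     0.4843  0.7194  0.0656] [ 0.4867 -0.1806  0.169 ]
(array([0.0009, 0.0015, 0.0004]), array([0.0002, 0.0007, 0.0002])) [-0.6057 -0.4752 -3.8625] [ 0.0412  0.5498 -0.0149]
```

View pics/c3.png

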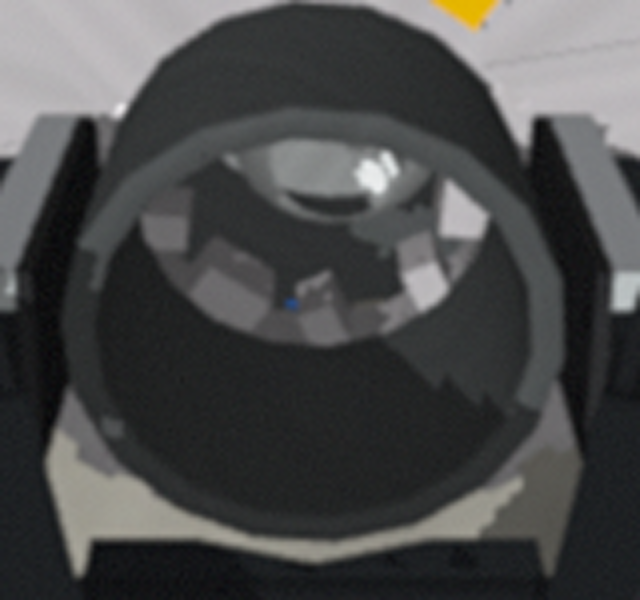

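```bash
python3 -c "
from pr import *
f=lambda u,v,z:pl((240+u/4,220+v/4),z)
print(f(328,222,.0062),f(240,165,.0062),f(430,165,.0062),f(280,190,.0062),f(375,190,.0062))
print('bore bottom edge',f(315,345,.0018),f(140,220,.0018),f(490,220,.0018))
"
```

```text
[0.0008 0.0109] [-0.0108  0.0023] [0.0143 0.0023] [-0.0056  0.006 ] [0.0071 0.006 ]
bore bottom edge [-0.0009  0.027 ] [-0.0237  0.008 ] [0.0219 0.008 ]
```

```bash
python3 -m jog '[{"grip":0.7,"xyz":[0,0,0.002],"dr":[0,0,0]},{"grip":0.7,"xyz":[0,0,0.004],"dr":[0,0,0]},{"grip":0.7,"xyz":[0,0,0.004],"dr":[0,0,0]},{"grip":0.7,"xyz":[0,0,0.004],"dr":[0,0,0]}]'
cat > stt.py <<'E'
from h import *
st=ctrl.get_state(); R=Ro.from_quat(st["tcp_rot"]); M=R.as_matrix()
F=st["contact_force"]-[-.5,-.3,-3.8]; T=st["wrist_torque"]
print("t %.2f"%st["time"],"d %.4f"%((st["eef_pos"]-SEAT)@N-.0098),"tool F",M.T@F,"T",M.T@T,"off",(R.inv().apply(ins(.0)[1]-st["eef_pos"]))[:2],"rot",todo(*ins(0))[1],"open",round(float(st["opening"]),3))
E
python3 stt.py
```

```text
time: 9.97
eef_pos: [0.4889, -0.181, 0.1667]
tcp_rot: [0.829, -0.496, 0.228, -0.123]
contact_force: [0.8, -0.7, -3.6]
opening: 0.623
t 9.97 d 0.0369 tool F [ 0.9553 -0.9149  0.5165] T [-0.4581 -0.3016  0.0114] off [0.0005 0.0017] rot [-0.0002 -0.0005  0.0004] open 0.623
```

```bash
python3 -m jog '[{"grip":0.7,"xyz":[0,0,0.001],"dr":[0,0,0]},{"grip":0.7,"xyz":[0,0,0.002],"dr":[0,0,0]},{"grip":0.7,"xyz":[0,0,0.003],"dr":[0,0,0]},{"grip":0.7,"xyz":[0,0,0.003],"dr":[0,0,0]}]'
python3 stt.py
python3 -m jog '[{"grip":0.7,"xyz":[0,0,0.001],"dr":[0,0,0]},{"grip":0.7,"xyz":[0,0,0.002],"dr":[0,0,0]},{"grip":0.7,"xyz":[0,0,0.002],"dr":[0,0,0]},{"grip":0.7,"xyz":[0,0,0.002],"dr":[0,0,0]}]'
python3 stt.py
```

```text
time: 10.3
eef_pos: [0.4906, -0.1812, 0.1642]
tcp_rot: [0.829, -0.496, 0.228, -0.123]
contact_force: [1.0, -0.3, -3.9]
opening: 0.62
t 10.30 d 0.0340 tool F [ 0.5916 -1.1449  0.8202] T [-0.4276 -0.3051  0.0251] off [0.0002 0.0018] rot [-0.0004 -0.0011  0.0005] open 0.62
time: 10.63
eef_pos: [0.4918, -0.1816, 0.1628]
tcp_rot: [0.829, -0.496, 0.229, -0.123]
contact_force: [1.3, -1.4, -2.9]
opening: 0.623
t 10.63 d 0.0321 tool F [ 1.9054 -1.258   0.1648] T [-0.3956  0.0532  0.0062] off [-0.0002  0.002 ] rot [-0.0007 -0.0021  0.0004] open 0.623
```

```bash
python3 -m jog '[{"grip":0.7,"xyz":[0.0008,-0.0004,0.001],"dr":[0,0,0]},{"grip":0.7,"xyz":[0.0008,-0.0004,0.002],"dr":[0,0,0]},{"grip":0.7,"xyz":[0.0008,-0.0004,0.002],"dr":[0,0,0]},{"grip":0.7,"xyz":[0.0008,-0.0004,0.002],"dr":[0,0,0]}]'
python3 stt.py
python3 -m jog '[{"grip":0.7,"xyz":[0,0,0.001],"dr":[0,0,0]},{"grip":0.7,"xyz":[0,0,0.002],"dr":[0,0,0]},{"grip":0.7,"xyz":[0,0,0.003],"dr":[0,0,0]},{"grip":0.7,"xyz":[0,0,0.003],"dr":[0,0,0]}]'
python3 stt.py
```

```text
time: 10.97
eef_pos: [0.4931, -0.1817, 0.161]
tcp_rot: [0.829, -0.496, 0.228, -0.123]
contact_force: [0.8, -1.0, -3.5]
opening: 0.622
t 10.97 d 0.0299 tool F [ 1.1741 -0.7945  0.3583] T [-0.3551 -0.0922 -0.0517] off [-0.0004  0.0021] rot [-0.0003 -0.0006  0.0004] open 0.622
time: 11.3
eef_pos: [0.4946, -0.1818, 0.1584]
tcp_rot: [0.829, -0.496, 0.228, -0.123]
contact_force: [1.5, -0.7, -3.5]
opening: 0.618
t 11.30 d 0.0268 tool F [ 1.1825 -1.4577  0.7122] T [-0.4256 -0.0397  0.034 ] off [-0.0004  0.0021] rot [-0.0004 -0.0008  0.0003] open 0.618
```

```bash
for i in 1 2; do python3 -m jog '[{"grip":0.7,"xyz":[0,0,0.001],"dr":[0,0,0]},{"grip":0.7,"xyz":[0,0,0.002],"dr":[0,0,0]},{"grip":0.7,"xyz":[0,0,0.002],"dr":[0,0,0]}]' | head -1
python3 stt.py; done
```

```text
time: 11.55
t 11.55 d 0.0249 tool F [ 1.1444 -1.0149  0.7623] T [-0.355  -0.0459  0.0141] off [-0.0005  0.0021] rot [-0.0003 -0.0008  0.0003] open 0.623
time: 11.8
t 11.80 d 0.0229 tool F [ 0.9414 -0.6319 -0.5159] T [-0.3239 -0.0429  0.0592] off [-0.0005  0.0021] rot [-0.0004 -0.0009  0.0003] open 0.618
```

```bash
python3 -m jog '[{"grip":0.7,"xyz":[0,0,0.001],"dr":[0,0,0]},{"grip":0.7,"xyz":[0,0,0.002],"dr":[0,0,0]},{"grip":0.7,"xyz":[0,0,0.002],"dr":[0,0,0]}]' | head -1
python3 stt.py
```

```text
time: 12.05
t 12.05 d 0.0209 tool F [ 1.5126 -0.8332 -0.8772] T [-0.3251  0.0018 -0.048 ] off [-0.0005  0.0022] rot [-0.0004 -0.0009  0.0004] open 0.618
```

```bash
for i in 1 2; do python3 -m jog '[{"grip":0.7,"xyz":[0,0,0.001],"dr":[0,0,0]},{"grip":0.7,"xyz":[0,0,0.0015],"dr":[0,0,0]},{"grip":0.7,"xyz":[0,0,0.0015],"dr":[0,0,0]}]' | head -1
python3 stt.py; done
```

```text
time: 12.3
t 12.30 d 0.0195 tool F [ 2.7919 -1.5961  0.4221] T [-0.3106  0.0121 -0.021 ] off [-0.0005  0.0022] rot [-0.0005 -0.001   0.0003] open 0.618
time: 12.55
t 12.55 d 0.0180 tool F [ 1.2467 -2.1265  0.7287] T [-0.2566  0.0507 -0.015 ] off [-0.0006  0.0023] rot [-0.0005 -0.0011  0.0004] open 0.618
```

```bash
for i in 1 2 3; do python3 -m jog '[{"grip":0.7,"xyz":[0,0,0.001],"dr":[0,0,0]},{"grip":0.7,"xyz":[0,0,0.002],"dr":[0,0,0]},{"grip":0.7,"xyz":[0,0,0.002],"dr":[0,0,0]}]' | head -1
python3 stt.py; done
python3 snap.py ins4; python3 - <<'E'
from h import *
w=cv2.imread("pics/ins4.png"); s=ctrl.read_camera("scene")[:,:,::-1]
cv2.imwrite("pics/c4.png",np.hstack([cv2.resize(w[220:370,240:400],None,fx=2.6,fy=2.6),cv2.resize(s[180:250,215:285],(390,390))]))
E
```

```text
time: 12.8
t 12.80 d 0.0159 tool F [ 2.4712 -2.9347  0.273 ] T [-0.1599  0.0846 -0.0457] off [-0.0006  0.0023] rot [-0.0005 -0.0011  0.0003] open 0.619
time: 13.05
t 13.05 d 0.0139 tool F [ 3.1294 -2.7043  0.1224] T [-0.1403  0.1238 -0.0411] off [-0.0006  0.0023] rot [-0.0006 -0.0012  0.0003] open 0.618
time: 13.3
t 13.30 d 0.0119 tool F [ 2.8843 -2.774  -0.7129] T [-0.1085  0.1878 -0.0226] off [-0.0006  0.0023] rot [-0.0005 -0.0012  0.0003] open 0.62
[-0.6821 -0.1669  2.2856  0.5129  0.6525  0.0431] [ 0.5023 -0.1823  0.1456]
```

View pics/c4.png

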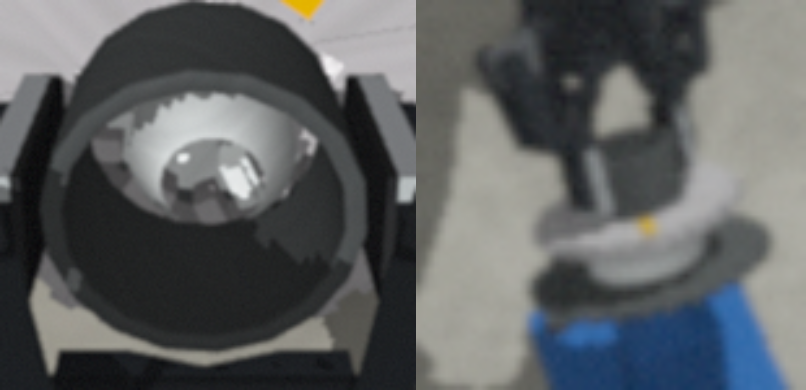

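```bash
python3 -m jog '[{"grip":0.7,"xyz":[0.0007,-0.0007,0.001],"dr":[0,0,0]},{"grip":0.7,"xyz":[0.0007,-0.0007,0.002],"dr":[0,0,0]},{"grip":0.7,"xyz":[0.0007,-0.0007,0.003],"dr":[0,0,0]},{"grip":0.7,"xyz":[0.0007,-0.0007,0.003],"dr":[0,0,0]}]' | head -1
python3 stt.py
for i in 1 2; do python3 -m jog '[{"grip":0.7,"xyz":[0.0002,-0.0002,0.001],"dr":[0,0,0]},{"grip":0.7,"xyz":[0.0002,-0.0002,0.002],"dr":[0,0,0]},{"grip":0.7,"xyz":[0.0002,-0.0002,0.002],"dr":[0,0,0]}]' | head -1
python3 stt.py; done
```

```text
time: 13.73
t 13.73 d 0.0086 tool F [ 1.3982 -2.2054  0.447 ] T [-0.3169 -0.0959  0.056 ] off [-0.0006  0.0025] rot [0.0001 0.0004 0.0003] open 0.619
time: 13.98
t 13.98 d 0.0065 tool F [-0.2861 -0.19    1.0358] T [-0.3318 -0.1613  0.0155] off [-0.0006  0.0026] rot [0.0002 0.0008 0.0003] open 0.621
time: 14.23
t 14.23 d 0.0046 tool F [-0.5587  0.0143  0.6521] T [-0.4818 -0.2762 -0.0068] off [-0.0009  0.0029] rot [0.0003 0.0007 0.0003] open 0.621
```

Good; keep going in 1 mm steps until the shoulder pushes back.

```bash
for i in 1 2 3 4; do python3 -m jog '[{"grip":0.7,"xyz":[0,0,0.0005],"dr":[0,0,0]},{"grip":0.7,"xyz":[0,0,0.001],"dr":[0,0,0]},{"grip":0.7,"xyz":[0,0,0.001],"dr":[0,0,0]}]' | head -1
python3 stt.py; done
```

```text
time: 14.48
t 14.48 d 0.0039 tool F [ 0.2621 -0.2898  0.3664] T [-0.5193 -0.3242  0.0513] off [-0.0013  0.0031] rot [-0.0001 -0.0003  0.0004] open 0.621
time: 14.73
t 14.73 d 0.0029 tool F [-0.5108 -0.2261 -0.1317] T [-0.4836 -0.2444 -0.0091] off [-0.0014  0.0032] rot [-0.0003 -0.0006  0.0004] open 0.623
time: 14.98
t 14.98 d 0.0019 tool F [-0.4992 -0.765  -0.054 ] T [-0.4581 -0.245  -0.0109] off [-0.0015  0.0032] rot [-0.0002 -0.0006  0.0004] open 0.621
time: 15.23
t 15.23 d 0.0009 tool F [ 0.2992 -0.8208  0.3874] T [-0.4756 -0.305   0.0437] off [-0.0014  0.0032] rot [-0.0002 -0.0005  0.0004] open 0.62
```

```bash
for i in 1 2 3; do python3 -m jog '[{"grip":0.7,"xyz":[0,0,0.0005],"dr":[0,0,0]},{"grip":0.7,"xyz":[0,0,0.001],"dr":[0,0,0]},{"grip":0.7,"xyz":[0,0,0.001],"dr":[0,0,0]}]' | head -1
python3 stt.py; done
```

```text
time: 15.48
t 15.48 d -0.0001 tool F [ 0.1767 -0.3638  0.8762] T [-0.4847 -0.3245 -0.0021] off [-0.0014  0.0032] rot [-0.0003 -0.0005  0.0004] open 0.624
time: 15.73
t 15.73 d -0.0007 tool F [-1.2022  0.1576 -5.4627] T [-0.6939 -0.457   0.0186] off [-0.0015  0.0033] rot [-0.0001 -0.0002  0.001 ] open 0.621
time: 15.98
t 15.98 d -0.0008 tool F [ -5.796    3.8975 -19.1736] T [-1.2929 -0.8909  0.174 ] off [-0.0015  0.0033] rot [0.0002 0.0007 0.002 ] open 0.624
```

```bash
python3 -m jog '[{"grip":0.7,"xyz":[0,0,-0.0007],"dr":[0,0,0]},{"grip":0.7,"xyz":[0,0,-0.0011],"dr":[0,0,0]},{"grip":0.7,"xyz":[0,0,-0.0011],"dr":[0,0,0]}]' | head -1
python3 stt.py;python3 snap.py ins5; python3 - <<'E'
from h import *
w=cv2.imread("pics/ins5.png"); s=ctrl.read_camera("scene")[:,:,::-1]
cv2.imwrite("pics/c5.png",np.hstack([cv2.resize(w[150:370,200:440],(420,385)),cv2.resize(s[190:250,225:285],(385,385),interpolation=cv2.INTER_CUBIC)]))
E
```

```text
time: 16.23
t 16.23 d -0.0007 tool F [-1.258  -0.5863 -4.8057] T [-0.6984 -0.3513  0.045 ] off [-0.0017  0.0034] rot [-0.0005 -0.0012  0.0006] open 0.621
[-0.6719 -0.1305  2.2756  0.5258  0.6252  0.0335] [ 0.5099 -0.183   0.1354]
```

View pics/c5.png

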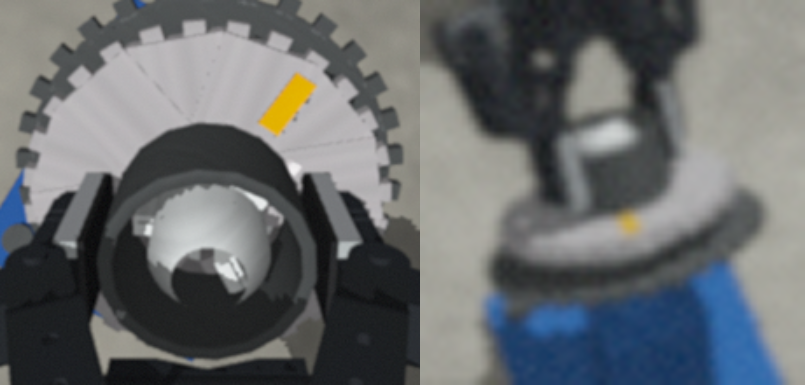

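```bash
python3 -m jog '[{"grip":0.36,"xyz":[0,0,0],"dr":[0,0,0]},{"grip":0.32,"xyz":[0,0,0],"dr":[0,0,0]},{"grip":0.2,"xyz":[0,0,0],"dr":[0,0,0]},{"grip":0.0,"xyz":[0,0,0],"dr":[0,0,0]},{"grip":0.0,"xyz":[0,0,0],"dr":[0,0,0]},{"grip":0.0,"xyz":[0,0,0],"dr":[0,0,0]}]' 20
python3 stt.py
python3 -m jog '[{"grip":0,"xyz":[0,0,-0.01],"dr":[0,0,0]},{"grip":0,"xyz":[0,0,-0.03],"dr":[0,0,0]},{"grip":0,"xyz":[0,0,-0.06],"dr":[0,0,0]},{"grip":0,"xyz":[0,0,-0.09],"dr":[0,0,0]},{"grip":0,"xyz":[0,0,-0.09],"dr":[0,0,0]},{"grip":0,"xyz":[0,0,-0.09],"dr":[0,0,0]}]'
python3 snap.py fin1; python3 - <<'E'
from h import *
w=cv2.imread("pics/fin1.png"); s=ctrl.read_camera("scene")[:,:,::-1]
cv2.imwrite("pics/c6.png",np.hstack([cv2.resize(w[100:320,200:440],(420,385)),cv2.resize(s[190:260,215:285],(385,385),interpolation=cv2.INTER_CUBIC)]))
E
```

```text
time: 16.83
eef_pos: [0.5101, -0.1831, 0.1356]
tcp_rot: [0.829, -0.496, 0.229, -0.123]
contact_force: [-0.3, 0.2, 0.2]
opening: 1.003
t 16.83 d -0.0007 tool F [ 0.709  -2.1427 -3.3763] T [-0.2668 -0.1399  0.0182] off [-0.002   0.0036] rot [-0.0008 -0.0016  0.0006] open 1.003
time: 17.33
eef_pos: [0.4653, -0.1817, 0.2156]
tcp_rot: [0.828, -0.496, 0.231, -0.122]
contact_force: [0.4, -0.7, -0.9]
opening: 0.999
[-0.7433 -0.3668  2.3014  0.4483  0.8365  0.094 ] [ 0.4653 -0.1817  0.2156]
```

View pics/c6.png

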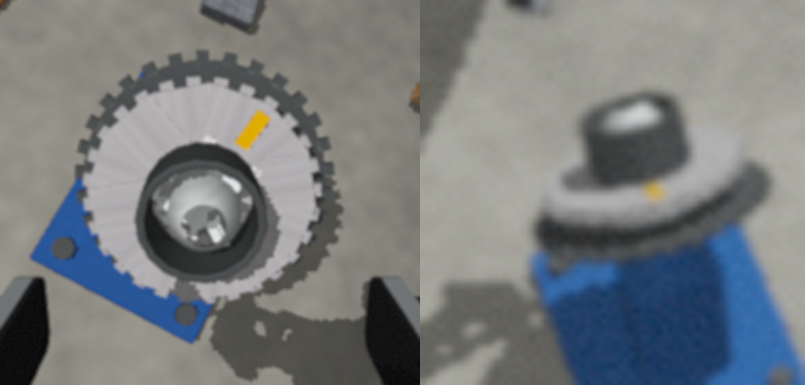

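```bash
python3 - <<'E'
from h import *
t=ctrl.read_camera("top")[:,:,::-1]; cv2.imwrite("pics/fintop.png",t)
d=cv2.absdiff(t,cv2.imread("pics/top0.png")).max(2); 
for n,(x,y) in dict(cup=(195,254),horn=(319,207),jar=(245,130),mug=(301,134),oil=(441,237),brush=(367,140)).items(): print(n,(d[y-18:y+18,x-18:x+18]>60).mean().round(3))
E
```

```text
cup 0.207
horn 0.0
jar 0.0
mug 0.0
oil 0.001
brush 0.0
```

View pics/fintop.png

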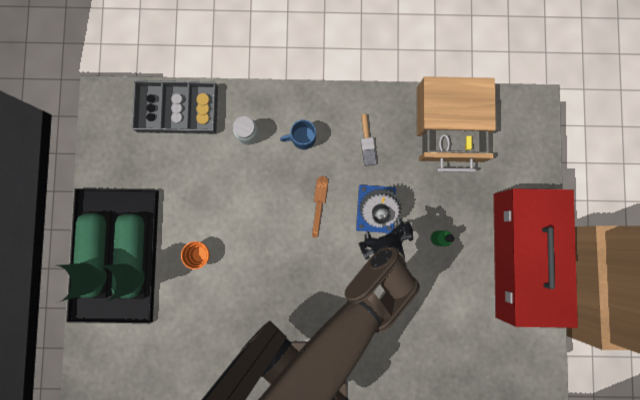

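Everything is in place: the cup is still at (195,254), and only the arm's shadow around it has changed. The cog sits on the hub at (380,210), clear of the gripper.

```bash
python3 -c "
from plant import ctrl
print(ctrl.sign_off())"
```

```text
the job is handed in; nothing more can be done
None
```

The cog is home on the leaning hub with its collar outwards, released, and the job was handed in at about 17 s. No verdict was reported.

**How it went on:** I measured the hub's master spline with the wrist camera, about 4° off up-slope. I then gripped the cog by its collar, turned it to match, and slid it on in small steps while watching the force. The keyway met the spline at that angle, so no turning by feel was needed. The force stayed at about 4 N or less until the shoulder.

**Final push:** The cog stopped against the shoulder within 1 mm of the expected depth. The last 1 mm step pressed with about 20 N, and I eased it back to about 5 N before letting go.

**Last checks:**
- The pictures show the cog lying flat, parallel to the lower cog, and the open gripper touching nothing.
- The shoe horn, jar, mug, oil bottle and brush looked unchanged in the top view.
- The before/after check flagged the cup area (21% of pixels changed). The cup is at the same pixel, and I put the change down to the arm's shadow having moved off it.
- The hub estimates from the wrist and top cameras disagreed by about 3–5 mm. I trusted the wrist camera and corrected by feel.

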